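# Set the edging press and hold its sprung jaw open at the marker

### The job

Get the small edging press ready for a workmate to drop a panel in: first turn the pressure selector knob to its three-dot click position, then pull the press's sprung jaw, the one with the steel handle, towards the robot's end of the press until the jaw's pointer lines up with the marker clip on the scale rail. The jaw springs shut if released, so finish while still gripping it and holding it still at the marker. Leave the tools, glue and wood lying around where they are.

Things in the scene. Friction and masses are not known exactly. Their poses are not given: they have to be found in the camera images.
- press: Fixed edging press: plywood base 270 mm long (its x from -120 to +150 mm) by 190 mm wide (y), 18 mm thick, underside at z 0. Origin on the bench in line with the slide; x runs along the slide from the near end block to the fence, y to the left, z up. Pale wooden fence (x 115 to 145 mm) and end block (x -119 to -97 mm), both 55 mm high. A scale rail runs along the +y edge, its top 30 mm high. The press stands at a yaw up to 0.3 rad either way.
- jaw: Dark walnut sliding jaw, 30 mm (x) by 125 mm (y), top 52 mm above the bench, with a steel D handle. Axes as the press; origin at bench height under the middle of the jaw, at press x = 85 mm when shut. Slides only along the press's -x, 0 to 100 mm, against a return spring that pulls it shut: about 4 N at the start of the travel, rising 0.7 N per 10 mm (about 10 N at 85 mm), friction 0.5 N.
- jaw_grip (a point): Centre of the handle's horizontal bar: a 14 mm thick round steel bar along the press's y, 92 mm between the centres of its two posts, 95 mm above the bench, 36 mm clear above the jaw's top. Best pinched from above with one finger on either side in x. Axes as the press.
- jaw_pointer (a point): Tip of the jaw's 4 mm wide steel pointer, sticking out from the jaw's +y end over the inner edge of the scale rail, 45 mm above the bench, on the jaw's centre line (same x in the jaw as the handle bar). It passes beside the marker without touching it.
- marker: Marker clip on the scale rail: dark steel block 14 mm (x) by 19 mm (y), 12 mm high, with a 4 mm wide steel rib across its top and a brass screw on its outer side. Origin under its middle, on the rail; axes as the press; the rib lies at x = 0. Fixed for the run, 45 to 85 mm in the opening direction (-x of the press) from the shut jaw's pointer.
- selector_base: Fixed grey steel box of the pressure selector, 110 by 110 by 50 mm high, on the bench to the left or right of the press. Origin under its centre. Around the knob are four click positions marked with one, two, three and four white dots. In the box's frame their directions from the knob's axis are +0.9, +0.3, -0.3 and -0.9 rad from the box's +x (anticlockwise from above positive). The box's yaw is up to 0.6 rad either way.
- selector (a joint): Knob angle in rad, growing clockwise seen from above. The one-, two-, three- and four-dot clicks are at 0, 0.6, 1.2 and 1.8; end stops at -0.15 and 1.95. The pointer's direction in the box's frame is 0.9 minus this value. Click springs draw the knob to the nearest position and it rests there; turning it from one click to the next takes about 0.05 N m. It starts at or near the one-dot click.
- selector_grip (a point): On the knob's vertical axis, at the height to grip, 82 mm above the bench. The black knob is a disc of 44 mm diameter (bottom 53 mm, top 61 mm above the bench) with an upright bar grip on it, 42 mm long, 14 mm thick, top 91 mm above the bench; the bar lies along the pointer direction, and its pointer end has a wedge nose and a white line. The point's x axis is not the bar's: use selector.
- frame: Bystander: loose walnut frame 120 by 100 mm, 40 mm high, lying flat on the other side of the press from the selector. Origin under its centre.
- sander: Bystander: cork sanding block 100 by 60 by 25 mm. Origin under its centre.
- chisel: Bystander: chisel 225 mm long along its x, handle to -x, 25 mm high. Origin near its ferrule, at bench height.
- mallet: Bystander: wooden mallet lying on its side, head 70 by 120 by 70 mm, handle 200 mm towards its -x. Origin under the head.
- glue: Bystander: white glue bottle, 60 mm diameter, 110 mm high. Origin under its centre.
- square: Bystander: try square, dark stock 120 mm along its y, steel blade 160 mm towards +x, 18 mm high. Origin under the stock.
- offcut: Bystander: walnut offcut 200 by 75 by 20 mm. Origin under its centre.
There are look-alikes about, which are no part of the job. There is more than one size of the selector_base; the job needs the largest.

How it is judged (in metres and radians):
On the way, in this order (a step that is already met when the one before it is completed fails the run):
1. the selector knob stands at the three-dot position with the fingers off it (value of joint selector between 1.06 and 1.34 rad and contact force between the fingers and selector_base below 0.2 N and velocity of joint selector between -0.1 and 0.1 rad/s), for 0.2 s.
2. the jaw is pulled out and held with its pointer at the marker (x of jaw_pointer in the frame of marker between -0.005 and 0.005 m and contact force between the fingers and jaw above 2 N and linear speed of jaw below 0.01 m/s), for 0.5 s.
At the end, for the whole second after the job is handed in: The knob rests at the three-dot click (joint 1.06 to 1.34 rad); the jaw's pointer is within 5 mm of the marker's rib along the slide, still (under 10 mm/s), with the fingers pressing on the jaw or its handle with more than 2 N and no loose thing touching the jaw (all of step 2 and value of joint selector between 1.06 and 1.34 rad and contact force between jaw and frame below 0.3 N and contact force between jaw and sander below 0.3 N and contact force between jaw and chisel below 0.3 N and contact force between jaw and mallet below 0.3 N and contact force between jaw and glue below 0.3 N and contact force between jaw and square below 0.3 N and contact force between jaw and offcut below 0.3 N); the arm keeps its last pose, push and grip.
It fails at once if a bystander was shifted by more than 30 mm (distance of any of frame, sander, chisel, mallet, glue, square, offcut from where it was at the start of the episode above 0.03 m).
It also fails if it takes over 51 s, if anything falls off the work surface, if the arm or the gripper's body presses on something with over 40 N, if the wrist force passes 120 N, or if a joint passes its speed limit or range.

### The arm

A 6-joint arm with a two-finger parallel gripper is mounted at the origin on the work surface. World frame = base frame: x ahead of the robot, y to its left, z up, the work surface at z = 0. Lengths are in m, angles in degrees, forces in N, time in s.
With the tool pointing down it reaches from about 0.25 to 0.725 m from the base axis. Payload 9.7 kg.
Tool frame: the origin (TCP) lies at the very end of the fingers, on their centre line; the grasp point (between the pads) lies 19 mm behind it (bot.grip_depth is the distance from the TCP to the grasp point, in m); z points along the fingers, y is the direction in which the jaws open and shut (so a half turn about z gives the same grasp; the last joint's range is limited). The gripper opens to 85 mm and grips with 20 to 120 N. Pads are 22 mm wide; open, the fingers measure 114 mm over their backs; the gripper's body (76 mm by 85 mm) begins 54 mm behind the grasp point. The pads swing forward as they close: fully open they stand 13 mm farther back than shut.
Start: joints at [67.093, 4.979, 10.078, 95.1, 0, 90], TCP at [0.214, 0.507, 0.231] pointing down, gripper open.
Joint ranges: [-179.16, 179.16], [-48.56, 103.87], [-65.8, 70.77], [-126.05, 130.52], [-82.76, 87.17], [-180, 180]. Speed limits (degrees/s): [127.2, 127.2, 147.25, 180, 180, 180].

### API

Orientations are given as [roll, pitch, yaw] about the fixed x, y, z axes, in that order (R = Rz(yaw) Ry(pitch) Rx(roll)).
In Python, from workcell import bot, viewer gives the robot as it stands.
- The arm moves only by the tool arm_command, never from a script. Its argument "motion" is a list of rows, each a list of 3 entries, a list of its own where there are three numbers: the opening, from 0 (shut) to 1 (fully open), then the shift along the tool's x, y, z in units of 60 mm (1.0 is 60 mm), then the turn, a rotation vector about the tool's x, y, z in units of 6 degrees (1.0 is 6 degrees). A call has 1 to 12 rows; each row shifts and turns the commanded pose from where the row before left it, along the tool's axes as they then stand; what a row does not reach is not made up. A row lasts 1/8 s, in which the tool goes at most 62.5 mm and 10.7 degrees, less where a joint would pass 70% of its speed; a pose out of reach is approached as far as the arm can. A call is refused whole if a number of a shift passes 1 or a number of a turn 1, either way. A call with a gripper value outside its range is refused whole. The fingers move at their own pace and stop on an object; "newtons" is the grip in N (left out, the last holds). Time passes only in rows, so rows that do not move let the fingers close. It gives the time, the measured TCP pose, the force and the opening at its end, in the units of the state.
- bot.get_obs(): the state, without advancing time (a new reading comes with each control period).
- viewer.camera(name): name is "scene" or "top" or "wrist"; returns the picture (400x640x3 uint8, blue, green, red); there is no depth.
- viewer.calibration(name): a dict with "fx", "fy", "cx", "cy" (pixels), "T" (4x4, takes a point from camera to world coordinates). Camera axes: x right, y down, z forward; pixel columns grow to the right and rows downward; lengths in m; the calibration is good to about 2 mm. A picture is of the moment at which its call begins: read the wrist's pose just before it. calibration takes no time and is no camera call; for the wrist camera it gives the pose at the moment of the call.
- bot.job_done(): hands the job in, once; it reports no verdict.
The state is a dict: "time": time; "q": joint angles; "qd": joint speeds; "joint_efforts": joint torques, N m; "ee_pos": TCP position; "tcp_rot": TCP orientation; "wrist_force": force on the tool from outside, world axes, zero at the start; "torque": the same for the moment, N m; "opening": finger opening in m.
Only numpy, scipy, OpenCV 4.12 (cv2) and the standard library are available. Lean on these libraries where they do the work, as an engineer would, in place of code of your own. Each camera call takes 0.05 s, during which the arm holds its last target.

## Working session

There is one attempt and no reset: what is moved stays moved. The work goes in short steps, Python scripts to look and compute and a tool call to move; the robot and the scene stay as the last step left them, time stands still between calls to the robot, and variables do not carry over. Pictures are saved under pics/ and viewed, and the job is handed in when it is done.

Besides the shell and the picture viewer there is one more tool, called as name([rows], argument=value, ...), one row to a line, values as JSON. arm_command: Moves the arm, as the interface text tells. Its arguments: {"type":"object","properties":{"motion":{"type":"array"},"newtons":{"type":"number"}},"required":["motion"]}

```bash
ls; mkdir -p pics; python3 - <<'E'
from workcell import bot, viewer
import cv2
print(bot.get_obs())
for n in ("scene","top","wrist"):
    c=viewer.calibration(n); print(n,{k:(v if k!='T' else v.round(4).tolist()) for k,v in c.items()})
    cv2.imwrite(f'pics/{n}0.png',viewer.camera(n))
E
```

```text
pics
{'time': 0.0, 'q': array([6.70943116e+01, 5.00863312e+00, 1.00346638e+01, 9.51002883e+01,
       4.99039681e-05, 8.99988585e+01]), 'qd': array([-0.08764898, -0.024838  , -0.05035715,  0.13761894,  0.11082692,
        0.00586887]), 'joint_efforts': array([-2.55414079e-04, -5.20385778e+01,  4.64806008e+01,  1.61489344e-02,
        4.35288030e-05,  1.27994997e-05]), 'ee_pos': array([0.21397614, 0.50641283, 0.23060863]), 'tcp_rot': array([-1.79925742e+02, -5.13833857e-05,  1.57095453e+02]), 'wrist_force': array([-0.86474744, -0.49147724, -1.10082215]), 'torque': array([-0.02416574, -0.00939236,  0.00476796]), 'opening': 0.08537029640275025}
scene {'fx': 454.502496391694, 'fy': 454.502496391694, 'cx': 320.67821727118593, 'cy': 194.74555487180584, 'T': [[0.2194, 0.832, -0.5096, 1.2022], [0.9756, -0.1862, 0.1161, -0.2029], [0.0017, -0.5227, -0.8525, 1.187], [0.0, 0.0, 0.0, 1.0]]}
top {'fx': 476.7192455441473, 'fy': 476.7192455441473, 'cx': 319.5210884052741, 'cy': 206.08167148105596, 'T': [[-0.0074, -0.9718, 0.2359, 0.1506], [-1.0, 0.0076, -0.0001, -0.0367], [-0.0017, -0.2359, -0.9718, 1.7893], [0.0, 0.0, 0.0, 1.0]]}
wrist {'fx': 280.66268038404684, 'fy': 280.66268038404684, 'cx': 320.3912979194749, 'cy': 197.00688088063245, 'T': [[0.389, 0.8716, 0.2984, 0.1375], [0.9212, -0.3676, -0.1273, 0.5384], [-0.0012, 0.3244, -0.9459, 0.3723], [0.0, 0.0, 0.0, 1.0]]}
```

View pics/scene0.png

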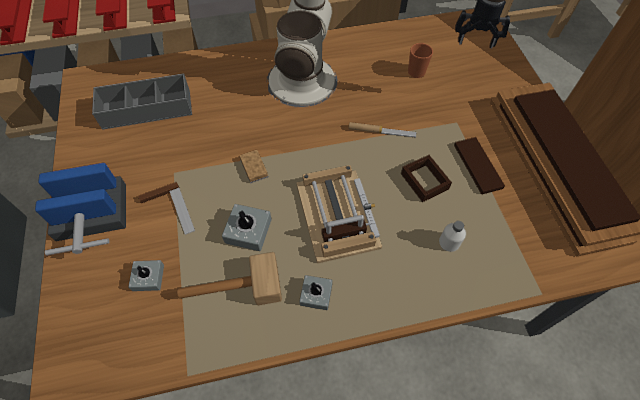

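View pics/top0.png

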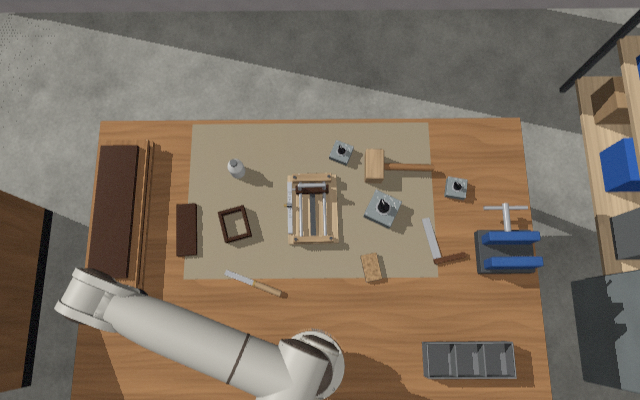

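View pics/wrist0.png

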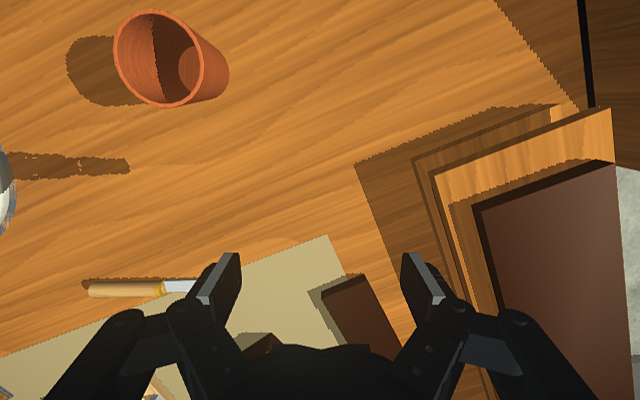

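Three grey selector boxes appear in the top view, at (383,208), (341,152) and (456,187). The largest is (383,208), at (246,226) in the scene view, beside the press. I'll enlarge it to confirm.

```bash
cat > h.py <<'E'
import numpy as np, cv2
from workcell import bot, viewer
def ray(c,uv):
    d=c['T'][:3,:3]@np.array([(uv[0]-c['cx'])/c['fx'],(uv[1]-c['cy'])/c['fy'],1.]); return c['T'][:3,3],d/np.linalg.norm(d)
def plane(c,uv,z):
    o,d=ray(c,uv); return o+d*(z-o[2])/d[2]
def tri(c1,u1,c2,u2):
    a,d=ray(c1,u1); b,e=ray(c2,u2)
    s=np.linalg.lstsq(np.c_[d,-e],b-a,rcond=None)[0]
    p,q=a+s[0]*d,b+s[1]*e; return (p+q)/2,np.linalg.norm(p-q)
def crop(img,x0,y0,x1,y1,k,name):
    cv2.imwrite(name,cv2.resize(img[y0:y1,x0:x1],None,fx=k,fy=k,interpolation=cv2.INTER_CUBIC))
E
python3 - <<'E'
from h import *
t=cv2.imread('pics/top0.png'); s=cv2.imread('pics/scene0.png')
crop(t,275,135,475,255,4,'pics/t0c.png'); crop(s,120,160,390,320,2.9,'pics/s0c.png')
ct=viewer.calibration('top')
for n,uv in dict(sel=(383,204),s2=(341,150),s3=(456,185)).items(): print(n,plane(ct,uv,.05).round(3))
E
```

```text
sel [ 0.579 -0.275  0.05 ]
s2 [ 0.795 -0.122  0.05 ]
s3 [ 0.651 -0.555  0.05 ]
```

View pics/t0c.png

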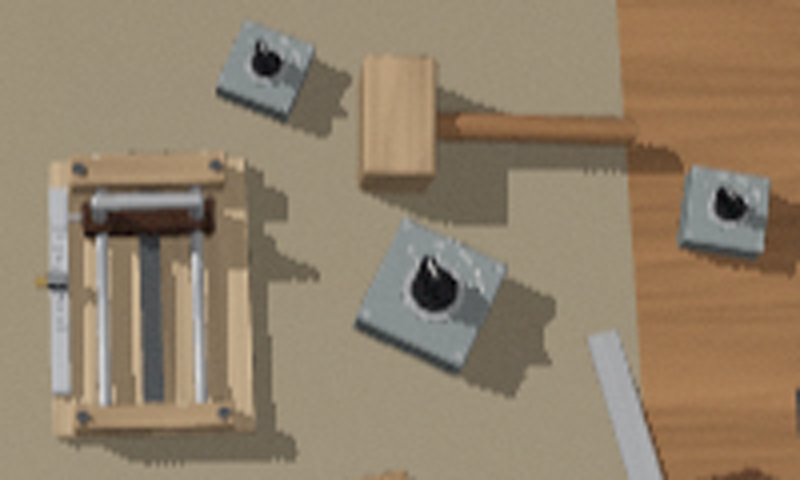

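View pics/s0c.png

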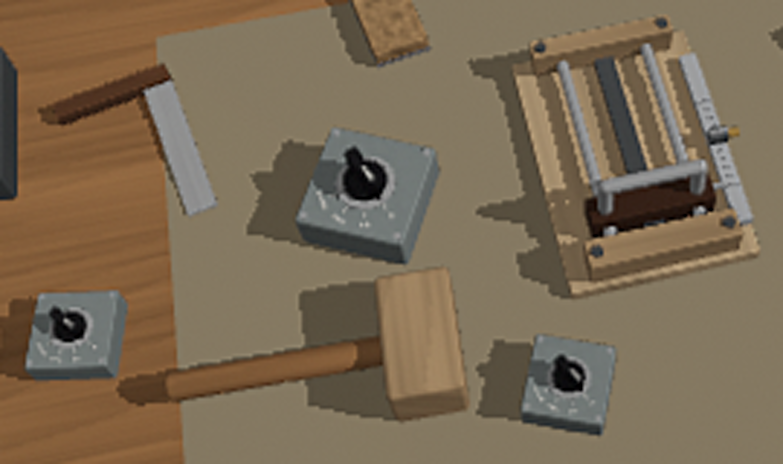

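The crop confirms it: the box at (383,208) is roughly 1.6 times the size of the other two, so that's the one. Its knob points about up-image, towards the one-dot click. Next I'll work out the move to a viewpoint above it.

```bash
cat > plan.py <<'E'
import sys,json
from h import *
from scipy.spatial.transform import Rotation as R
def plan(pos,yaw,n,op,cur=None):
    o=bot.get_obs(); p0=np.array(o['ee_pos']); r0=R.from_euler('xyz',o['tcp_rot'],degrees=True)
    y0=o['tcp_rot'][2]
    if cur is not None: p0,y0=np.array(cur[:3]),cur[3]
    dy=(yaw-y0+180)%360-180
    rows=[]
    for i in range(n):
        Y=np.radians(y0+dy*i/n); tx=np.array([np.cos(Y),np.sin(Y),0]); ty=np.array([np.sin(Y),-np.cos(Y),0])
        d=(np.array(pos)-p0)/n/.06
        rows.append([op,[round(d@tx,2),round(d@ty,2),round(-d[2],2)],[0,0,round(-dy/n/6,2)]])
    print(json.dumps(rows)); return rows
if __name__=='__main__':
    a=[float(x) for x in sys.argv[1:]]; plan(a[:3],a[3],int(a[4]),a[5] if len(a)>5 else 1)
E
python3 - <<'E'
from plan import *
r=plan([.575,-.275,.24],27,24,1)
E
```

```text
[[1, [-0.44, -0.4, -0.01], [0, 0, 0.9]], [1, [-0.48, -0.36, -0.01], [0, 0, 0.9]], [1, [-0.51, -0.31, -0.01], [0, 0, 0.9]], [1, [-0.54, -0.26, -0.01], [0, 0, 0.9]], [1, [-0.56, -0.21, -0.01], [0, 0, 0.9]], [1, [-0.58, -0.16, -0.01], [0, 0, 0.9]], [1, [-0.59, -0.1, -0.01], [0, 0, 0.9]], [1, [-0.6, -0.05, -0.01], [0, 0, 0.9]], [1, [-0.6, 0.01, -0.01], [0, 0, 0.9]], [1, [-0.59, 0.07, -0.01], [0, 0, 0.9]], [1, [-0.58, 0.12, -0.01], [0, 0, 0.9]], [1, [-0.57, 0.18, -0.01], [0, 0, 0.9]], [1, [-0.55, 0.23, -0.01], [0, 0, 0.9]], [1, [-0.53, 0.28, -0.01], [0, 0, 0.9]], [1, [-0.5, 0.33, -0.01], [0, 0, 0.9]], [1, [-0.46, 0.38, -0.01], [0, 0, 0.9]], [1, [-0.43, 0.42, -0.01], [0, 0, 0.9]], [1, [-0.39, 0.46, -0.01], [0, 0, 0.9]], [1, [-0.34, 0.49, -0.01], [0, 0, 0.9]], [1, [-0.29, 0.52, -0.01], [0, 0, 0.9]], [1, [-0.24, 0.55, -0.01], [0, 0, 0.9]], [1, [-0.19, 0.57, -0.01], [0, 0, 0.9]], [1, [-0.13, 0.58, -0.01], [0, 0, 0.9]], [1, [-0.08, 0.59, -0.01], [0, 0, 0.9]]]
```

arm_command([
  [1,[-0.44,-0.4,-0.01],[0,0,0.9]],
  [1,[-0.48,-0.36,-0.01],[0,0,0.9]],
  [1,[-0.51,-0.31,-0.01],[0,0,0.9]],
  [1,[-0.54,-0.26,-0.01],[0,0,0.9]],
  [1,[-0.56,-0.21,-0.01],[0,0,0.9]],
  [1,[-0.58,-0.16,-0.01],[0,0,0.9]],
  [1,[-0.59,-0.1,-0.01],[0,0,0.9]],
  [1,[-0.6,-0.05,-0.01],[0,0,0.9]],
  [1,[-0.6,0.01,-0.01],[0,0,0.9]],
  [1,[-0.59,0.07,-0.01],[0,0,0.9]],
  [1,[-0.58,0.12,-0.01],[0,0,0.9]],
  [1,[-0.57,0.18,-0.01],[0,0,0.9]],
], newtons=40)

```text
time: 1.65
ee_pos: [0.3958, 0.1151, 0.2384]
tcp_rot: [-180.0, 0.0, 92.1]
wrist_force: [-0.1, 0.6, 0.7]
opening: 0.0856
```

```bash
python3 - <<'E'
from h import *
print(viewer.calibration('wrist')['T'].round(3).tolist(), bot.get_obs()['time'])
cv2.imwrite('pics/w1.png',viewer.camera('wrist')); np.save('w1.npy',viewer.calibration('wrist')['T'])
E
```

```text
[[0.999, 0.035, 0.012, 0.393], [0.037, -0.945, -0.325, 0.198], [-0.001, 0.325, -0.946, 0.38], [0.0, 0.0, 0.0, 1.0]] 1.65
```

View pics/w1.png

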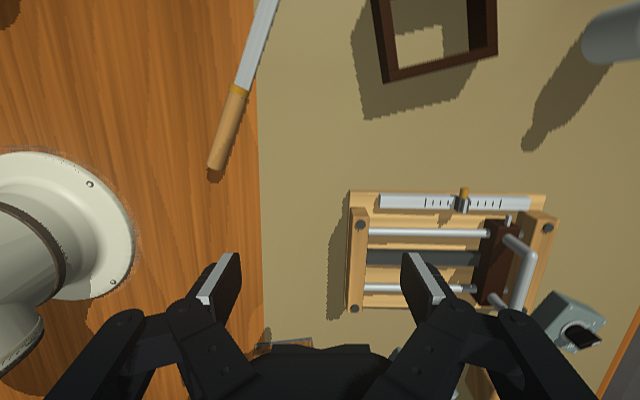

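arm_command([
  [1,[-0.55,0.23,-0.01],[0,0,0.9]],
  [1,[-0.53,0.28,-0.01],[0,0,0.9]],
  [1,[-0.5,0.33,-0.01],[0,0,0.9]],
  [1,[-0.46,0.38,-0.01],[0,0,0.9]],
  [1,[-0.43,0.42,-0.01],[0,0,0.9]],
  [1,[-0.39,0.46,-0.01],[0,0,0.9]],
  [1,[-0.34,0.49,-0.01],[0,0,0.9]],
  [1,[-0.29,0.52,-0.01],[0,0,0.9]],
  [1,[-0.24,0.55,-0.01],[0,0,0.9]],
  [1,[-0.19,0.57,-0.01],[0,0,0.9]],
  [1,[-0.13,0.58,-0.01],[0,0,0.9]],
  [1,[-0.08,0.59,-0.01],[0,0,0.9]],
])

```text
time: 3.2
ee_pos: [0.5792, -0.2745, 0.2453]
tcp_rot: [-180.0, 0.0, 27.3]
wrist_force: [0.1, 0.4, 0.5]
opening: 0.0851
```

```bash
python3 - <<'E'
from h import *
print(bot.get_obs()['ee_pos'],bot.get_obs()['tcp_rot'])
T=viewer.calibration('wrist')['T'];im=viewer.camera('wrist'); np.save('w2.npy',T)
cv2.imwrite('pics/w2.png',im); cv2.imwrite('pics/top2.png',viewer.camera('top'))
E
```

```text
[ 0.57924948 -0.27450872  0.2452954 ] [-1.79974308e+02  1.89889343e-02  2.73168601e+01]
```

View pics/w2.png

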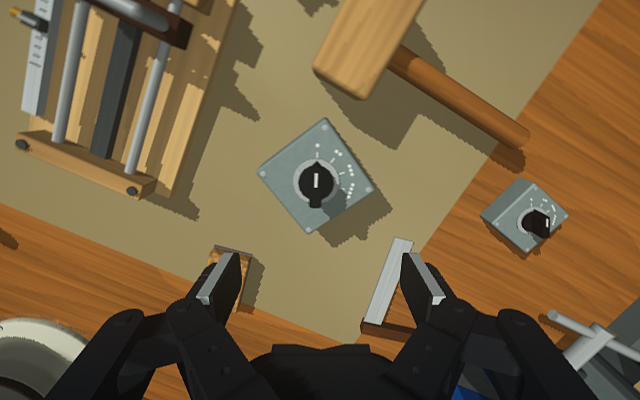

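The first wrist view shows the press, with its marker at (462,202) and the handle at (520,260). The second shows the selector at (316,182), with the one dot at (317,145) straight above the knob. I'll enlarge it.

```bash
python3 - <<'E'
from h import *
im=cv2.imread('pics/w2.png'); crop(im,250,110,390,240,4.5,'pics/w2c.png')
im=cv2.imread('pics/top2.png'); crop(im,275,135,475,255,4,'pics/t2c.png')
E
```

```text
(no output)
```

View pics/w2c.png

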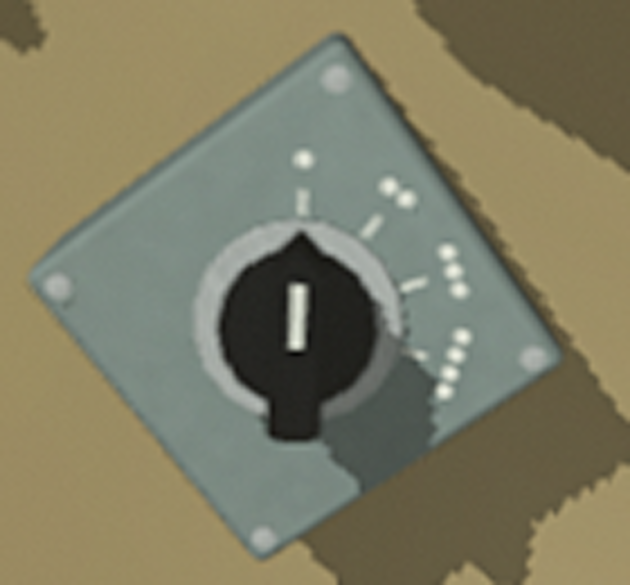

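```bash
python3 - <<'E'
from h import *
c=viewer.calibration('wrist'); c['T']=np.load('w2.npy')
f=lambda x,y:(250+(x+.5)/4.5-.5,110+(y+.5)/4.5-.5)
S=[plane(c,f(*p),.05) for p in [(336,78),(533,357),(262,538),(58,287)]]
S=np.array(S); ctr=S.mean(0); print(S.round(4).tolist(),ctr, [np.linalg.norm(S[i]-S[i-1]).round(4) for i in range(4)])
e=(S[0]-S[3]+S[1]-S[2]); print('box edge dir',np.degrees(np.arctan2(e[1],e[0])))
e=(S[0]-S[1]+S[3]-S[2]); print('box edge dir',np.degrees(np.arctan2(e[1],e[0])))
a,b=plane(c,f(296,350),.091),plane(c,f(299,285),.091); print('line',a,b,np.degrees(np.arctan2(*(b-a)[[1,0]])))
for n,p in dict(d1=(303,160),d3=(453,271)).items():
    d=plane(c,f(*p),.05)-ctr; print(n,np.degrees(np.arctan2(d[1],d[0])))
# scene check
s=viewer.calibration('scene'); Ti=np.linalg.inv(s['T'])
for p in list(S)+[ctr,(a+b)/2]:
    q=Ti[:3,:3]@p+Ti[:3,3]; print((s['fx']*q[0]/q[2]+s['cx']).round(1),(s['fy']*q[1]/q[2]+s['cy']).round(1))
s0=cv2.imread('pics/scene0.png'); crop(s0,205,190,285,260,9,'pics/s0k.png')
E
```

```text
[[0.6303, -0.2542, 0.05], [0.5883, -0.3382, 0.05], [0.5037, -0.2958, 0.05], [0.5458, -0.2123, 0.05]] [ 0.56704318 -0.2751475   0.05      ] [np.float64(0.0943), np.float64(0.094), np.float64(0.0947), np.float64(0.0935)]
box edge dir -26.48682106331728
box edge dir 63.33810716765179
line [ 0.57125901 -0.27343995  0.091     ] [ 0.58616434 -0.26665557  0.091     ] 24.473354565194725
d1 25.047731484261508
d3 -43.85389470394141
256.4 241.1
224.3 233.8
235.7 205.3
266.6 212.2
245.8 222.8
246.1 219.1
```

View pics/s0k.png

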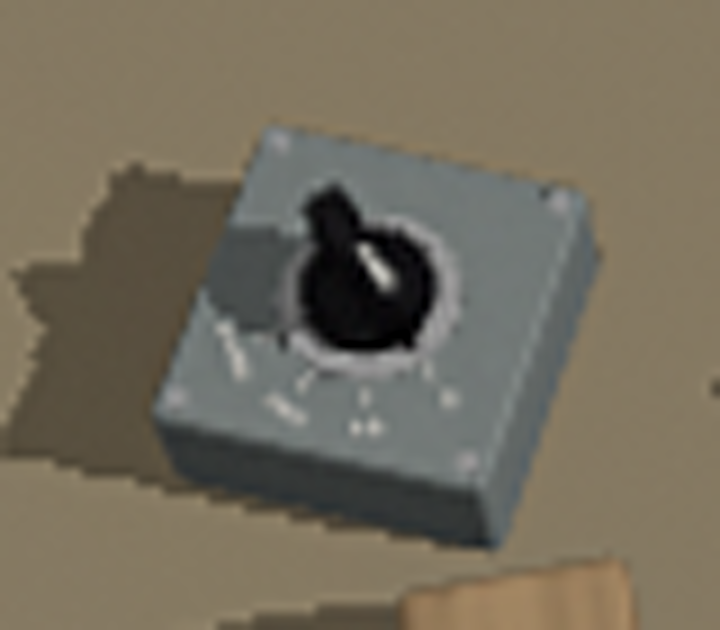

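The four screws project into the scene view to within 0.5 px, so the box top height of 50 mm is confirmed. The knob axis is at about (0.567, -0.275) and the bar points at about 25°. Next I'll move above it and check with a lower view.

```bash
python3 plan.py .567 -.275 .13 25 4 0.6
```

```text
[[0.6, [-0.04, -0.03, 0.47], [0, 0, 0.09]], [0.6, [-0.04, -0.03, 0.47], [0, 0, 0.09]], [0.6, [-0.05, -0.03, 0.47], [0, 0, 0.09]], [0.6, [-0.05, -0.03, 0.47], [0, 0, 0.09]]]
```

arm_command([
  [0.6,[-0.04,-0.02,0.48],[0,0,0.1]],
  [0.6,[-0.05,-0.02,0.48],[0,0,0.1]],
  [0.6,[-0.05,-0.02,0.48],[0,0,0.1]],
  [0.6,[-0.05,-0.02,0.48],[0,0,0.1]],
  [0.6,[0,0,0],[0,0,0]],
])

```text
time: 3.92
ee_pos: [0.5652, -0.2733, 0.1282]
tcp_rot: [-179.8, 0.2, 25.1]
wrist_force: [-0.2, 0.8, 0.6]
opening: 0.0513
```

```bash
python3 - <<'E'
from h import *
print(bot.get_obs()['ee_pos'],bot.get_obs()['tcp_rot'])
T=viewer.calibration('wrist')['T'];im=viewer.camera('wrist'); np.save('w3.npy',T)
cv2.imwrite('pics/w3.png',im)
E
```

```text
[ 0.56516139 -0.27329598  0.12822471] [-1.79802362e+02  1.56653106e-01  2.51348999e+01]
```

View pics/w3.png

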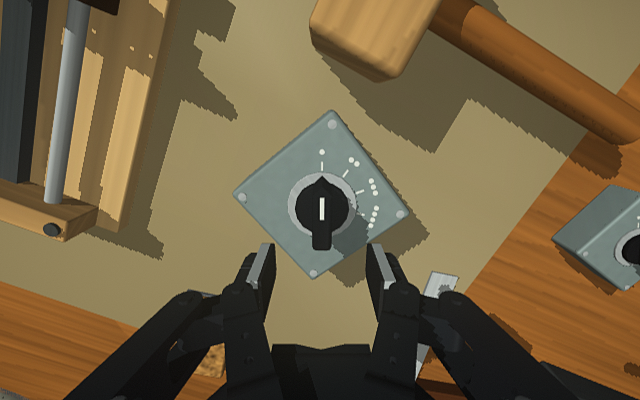

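```bash
python3 - <<'E'
from h import *
im=cv2.imread('pics/w3.png')
c=viewer.calibration('wrist'); c2=dict(c); c['T']=np.load('w3.npy'); c2['T']=np.load('w2.npy')
S=np.array([plane(c,p,.05) for p in [(332,124),(401,214),(313,273),(243,197)]]); print(S.mean(0))
def line(im,x0,y0,x1,y1):
    r=im[y0:y1,x0:x1].min(2)>150; y,x=np.nonzero(r); return (x0+x.mean(), (y0+y.min()), (y0+y.max()),len(x)), (x0+x.mean(),y0+y.mean())
a=line(im,314,190,330,225); i2=cv2.imread('pics/w2.png'); b=line(i2,310,168,324,192); print(a,b)
print(tri(c,a[1],c2,b[1]))
s=viewer.calibration('scene'); print(tri(c,a[1],s,(246.8,219.7)))
y,x=np.nonzero(im[190:225,314:330].min(2)>150); print(np.polyfit(y,x,1))
E
```

```text
[ 0.56672888 -0.27501379  0.05      ]
((np.float64(321.5), np.int64(198), np.int64(219), 88), (np.float64(321.5), np.float64(208.5))) ((np.float64(315.6216216216216), np.int64(173), np.int64(187), 37), (np.float64(315.6216216216216), np.float64(179.83783783783784)))
(array([ 0.57853263, -0.26940718,  0.0899674 ]), np.float64(0.0010562089135454605))
(array([ 0.57617331, -0.26953888,  0.08314797]), np.float64(0.0012307458884584608))
[4.36044957e-17 7.50000000e+00]
```

The white line triangulates to a height of 90 mm, matching the expected 91 mm. Now I'll descend and grip.

arm_command([
  [0.6,[0.01,0.04,0.5],[0,0,0]],
  [0.6,[0,0,0.5],[0,0,0]],
  [0.6,[0,0,0],[0,0,0]],
  [0,[0,0,0],[0,0,0]],
  [0,[0,0,0],[0,0,0]],
  [0,[0,0,0],[0,0,0]],
  [0,[0,0,0],[0,0,0]],
], newtons=40)

```text
time: 4.85
ee_pos: [0.5676, -0.2734, 0.0731]
tcp_rot: [-179.8, -0.1, 25.2]
wrist_force: [-9.6, 17.3, 13.5]
opening: 0.013
```

arm_command([
  [0,[0,-0.03,-0.07],[0,0,0]],
  [0,[0,0,0],[0,0,0]],
])

```text
time: 5.1
ee_pos: [0.5673, -0.273, 0.0735]
tcp_rot: [-179.8, -0.0, 25.2]
wrist_force: [3.5, 5.4, -14.1]
opening: 0.0131
```

```bash
python3 - <<'E'
from h import *
o=bot.get_obs();print(o)
cv2.imwrite('pics/w4.png',viewer.camera('wrist'))
E
```

```text
{'time': 5.1, 'q': array([-2.57560788e+01,  1.57794640e+01,  5.00829784e+00,  7.93662369e+01,
        1.28385080e-01,  1.29080848e+02]), 'qd': array([-0.12862975,  0.02853725,  0.16616573,  0.1265589 ,  0.1491214 ,
       -0.11309409]), 'joint_efforts': array([-3.87214959e+00, -7.28307223e+01,  5.33210742e+01,  5.97481336e-01,
       -1.79872669e+00,  1.20677141e-02]), 'ee_pos': array([ 0.56734307, -0.27301896,  0.07347772]), 'tcp_rot': array([-1.79812404e+02, -1.30384131e-02,  2.51628976e+01]), 'wrist_force': array([  3.46211433,   5.43206152, -14.12227138]), 'torque': array([ 1.10039211, -0.85612239, -0.07643865]), 'opening': 0.013066141540033877}
```

View pics/w4.png

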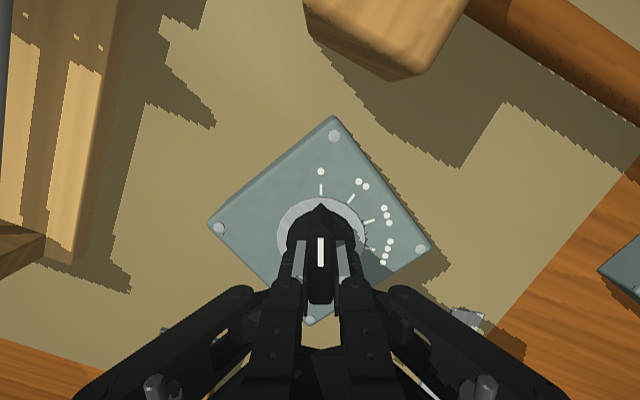

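The grip is good, but the joint readings show q6 = 180 + q1 − yaw, so a 69° clockwise turn from here would pass q6's limit. I'll release, turn the wrist half a turn and regrip.

arm_command([
  [0.5,[0,0,0],[0,0,0]],
  [0.5,[0,0,0],[0,0,0]],
  [0.5,[0,0,-0.6],[0,0,0]],
  [0.5,[0,0,0],[0,0,-1]],
  [0.5,[0,0,0],[0,0,-1]],
  [0.5,[0,0,0],[0,0,-1]],
  [0.5,[0,0,0],[0,0,-1]],
  [0.5,[0,0,0],[0,0,-1]],
  [0.5,[0,0,0],[0,0,-1]],
  [0.5,[0,0,0],[0,0,-1]],
  [0.5,[0,0,0],[0,0,-1]],
  [0.5,[0,0,0],[0,0,-1]],
])

```text
time: 6.65
ee_pos: [0.5676, -0.275, 0.1118]
tcp_rot: [179.9, 0.0, 79.3]
wrist_force: [0.4, -0.6, -0.4]
opening: 0.0428
```

arm_command([
  [0.5,[0,0,0],[0,0,-1]],
  [0.5,[0,0,0],[0,0,-1]],
  [0.5,[0,0,0],[0,0,-1]],
  [0.5,[0,0,0],[0,0,-1]],
  [0.5,[0,0,0],[0,0,-1]],
  [0.5,[0,0,0],[0,0,-1]],
  [0.5,[0,0,0],[0,0,-1]],
  [0.5,[0,0,0],[0,0,-1]],
  [0.5,[0,0,0],[0,0,-1]],
  [0.5,[0,0,0],[0,0,-1]],
  [0.5,[0,0,0],[0,0,-1]],
  [0.5,[0,0,0],[0,0,-1]],
])

```text
time: 8.15
ee_pos: [0.5676, -0.275, 0.1119]
tcp_rot: [-180.0, 0.1, 151.3]
wrist_force: [0.4, 0.3, 0.4]
opening: 0.0427
```

arm_command([
  [0.4,[0,0,0],[0,0,-1]],
  [0.4,[0,0,0],[0,0,-1]],
  [0.4,[0,0,0],[0,0,-1]],
  [0.4,[0,0,0],[0,0,-1]],
  [0.4,[0,0,0],[0,0,-1]],
  [0.4,[0,0,0],[0,0,-1]],
  [0.4,[0,0,0],[0,0,-1]],
  [0.4,[0,0,0],[0,0,-1]],
  [0.4,[0,0,0],[0,0,-1]],
  [0.4,[0,0,0],[0,0,0]],
])

```text
time: 9.4
ee_pos: [0.5676, -0.2749, 0.1117]
tcp_rot: [-179.9, 0.0, -155.0]
wrist_force: [0.1, 0.2, 1.2]
opening: 0.0343
```

```bash
python3 - <<'E'
from h import *
o=bot.get_obs();print(o['q'],o['ee_pos'],o['tcp_rot'])
cv2.imwrite('pics/w5.png',viewer.camera('wrist'))
E
```

```text
[-2.58382435e+01  1.52569969e+01  8.59514202e+00  8.32539560e+01
 -1.00677306e-02 -5.08758297e+01] [ 0.56759417 -0.27490892  0.11166465] [-1.79928335e+02  4.53132113e-02 -1.54962393e+02]
```

View pics/w5.png

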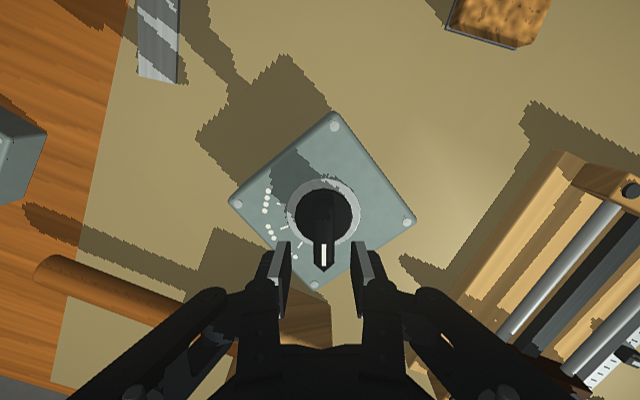

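arm_command([
  [0.4,[0,0.04,0.34],[0,0,0]],
  [0.4,[0,0,0.34],[0,0,0]],
  [0.4,[0,0,0],[0,0,0]],
  [0,[0,0,0],[0,0,0]],
  [0,[0,0,0],[0,0,0]],
  [0,[0,0,0],[0,0,0]],
], newtons=40)

```text
time: 10.2
ee_pos: [0.5669, -0.273, 0.0712]
tcp_rot: [-179.9, 0.1, -154.9]
wrist_force: [-0.8, -2.4, 5.3]
opening: 0.0129
```

arm_command([
  [0,[0,0,0],[0,0,0.5]],
  [0,[0,0,0],[0,0,1]],
  [0,[0,0,0],[0,0,1]],
  [0,[0,0,0],[0,0,1]],
  [0,[0,0,0],[0,0,1]],
  [0,[0,0,0],[0,0,1]],
  [0,[0,0,0],[0,0,1]],
  [0,[0,0,0],[0,0,1]],
  [0,[0,0,0],[0,0,1]],
  [0,[0,0,0],[0,0,1]],
  [0,[0,0,0],[0,0,1]],
  [0,[0,0,0],[0,0,1]],
])

```text
time: 11.7
ee_pos: [0.5669, -0.2739, 0.0713]
tcp_rot: [-179.9, 0.2, 135.8]
wrist_force: [-1.1, -7.9, 3.9]
opening: 0.0129
```

arm_command([
  [0,[0,0,0],[0,0,0]],
])

```text
time: 11.82
ee_pos: [0.5668, -0.2739, 0.0713]
tcp_rot: [-179.9, 0.2, 135.9]
wrist_force: [-1.8, -7.6, 4.4]
opening: 0.0133
```

arm_command([
  [0.4,[0,0,0],[0,0,0]],
  [0.4,[0,0,0],[0,0,0]],
  [0.4,[0,0,0],[0,0,0]],
  [0.4,[0,0,-0.5],[0,0,0]],
  [0.6,[0,0,-0.8],[0,0,0]],
  [0.8,[0,0,-0.8],[0,0,0]],
  [1,[0,0,0],[0,0,0]],
  [1,[0,0,0],[0,0,0]],
])

```text
time: 12.82
ee_pos: [0.5663, -0.2722, 0.1952]
tcp_rot: [-180.0, -0.0, 136.1]
wrist_force: [-0.1, -0.3, -1.2]
opening: 0.0853
```

```bash
python3 - <<'E'
from h import *
o=bot.get_obs();print(o['q'],o['ee_pos'],o['tcp_rot'])
T=viewer.calibration('wrist')['T'];im=viewer.camera('wrist'); np.save('w6.npy',T)
cv2.imwrite('pics/w6.png',im)
E
```

```text
[-2.56742989e+01  1.54577992e+01  1.80583008e+01  9.26333065e+01
  4.41616961e-03  1.82228250e+01] [ 0.56632402 -0.27221617  0.19520548] [-1.79993936e+02 -3.25407023e-02  1.36102873e+02]
```

View pics/w6.png

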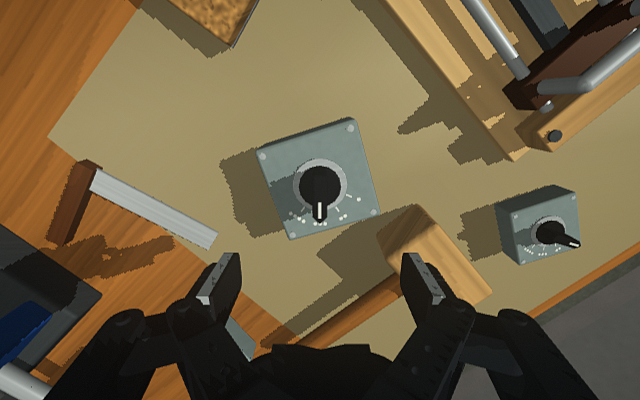

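```bash
python3 - <<'E'
from h import *
im=cv2.imread('pics/w6.png'); crop(im,250,110,390,250,4.5,'pics/w6c.png')
ct=viewer.calibration('top'); print('bar',plane(ct,(311.5,185),.1),'marker',plane(ct,(275+58/4,135+283/4),.042))
s=viewer.calibration('scene'); print('bar', plane(s,(120+650/2.9,160+178/2.9),.1))
c=viewer.calibration('wrist'); c['T']=np.load('w1.npy')
print('marker',plane(c,(462,203),.042))
E
python3 plan.py .6 .06 .26 90 8 1
```

```text
bar [ 0.64075691 -0.00789863  0.1       ] marker [0.5768117  0.07636644 0.042     ]
bar [ 0.64882524 -0.01153368  0.1       ]
marker [0.58037821 0.07681547 0.042     ]
[[1.0, [0.43, 0.55, -0.14], [0, 0, 0.96]], [1.0, [0.48, 0.5, -0.14], [0, 0, 0.96]], [1.0, [0.53, 0.45, -0.14], [0, 0, 0.96]], [1.0, [0.57, 0.4, -0.14], [0, 0, 0.96]], [1.0, [0.61, 0.34, -0.14], [0, 0, 0.96]], [1.0, [0.64, 0.27, -0.14], [0, 0, 0.96]], [1.0, [0.66, 0.21, -0.14], [0, 0, 0.96]], [1.0, [0.68, 0.14, -0.14], [0, 0, 0.96]]]
```

View pics/w6c.png

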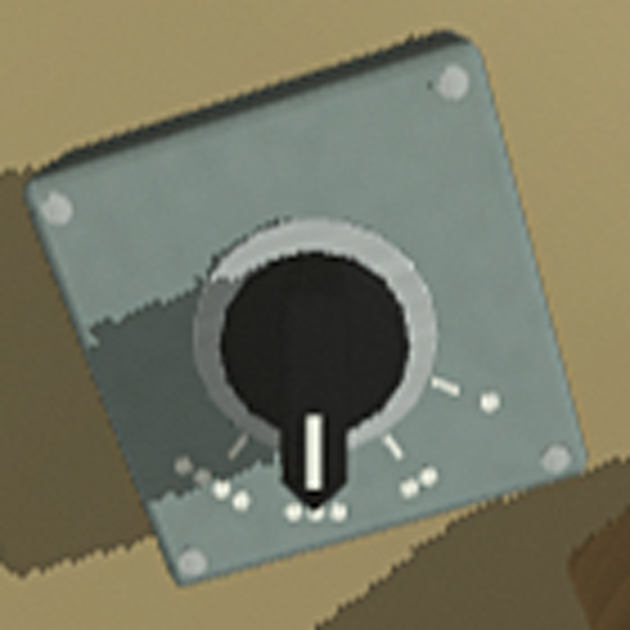

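The knob stands on the three dots and the fingers are off it, so step 1 is met. Next I'll view the press from above.

arm_command([
  [1.0,[0.43,0.55,-0.14],[0,0,0.96]],
  [1.0,[0.48,0.5,-0.14],[0,0,0.96]],
  [1.0,[0.53,0.45,-0.14],[0,0,0.96]],
  [1.0,[0.57,0.4,-0.14],[0,0,0.96]],
  [1.0,[0.61,0.34,-0.14],[0,0,0.96]],
  [1.0,[0.64,0.27,-0.14],[0,0,0.96]],
  [1.0,[0.66,0.21,-0.14],[0,0,0.96]],
  [1.0,[0.6,0.14,-0.14],[0,0,0.96]],
  [1.0,[0,0,0],[0,0,0]],
])

```text
time: 14.0
ee_pos: [0.6011, 0.0571, 0.2618]
tcp_rot: [-179.9, -0.0, 90.2]
wrist_force: [-0.6, -0.3, -0.4]
opening: 0.0854
```

```bash
python3 - <<'E'
from h import *
o=bot.get_obs();print(o['q'],o['ee_pos'],o['tcp_rot'])
T=viewer.calibration('wrist')['T'];im=viewer.camera('wrist'); np.save('w7.npy',T)
cv2.imwrite('pics/w7.png',im)
E
```

```text
[5.41814021e+00 1.36753231e+01 2.33643458e+01 9.97958678e+01
 1.86021204e-02 9.52654045e+01] [0.60113676 0.05710913 0.26179073] [-1.79891899e+02 -8.71849554e-03  9.01527101e+01]
```

View pics/w7.png

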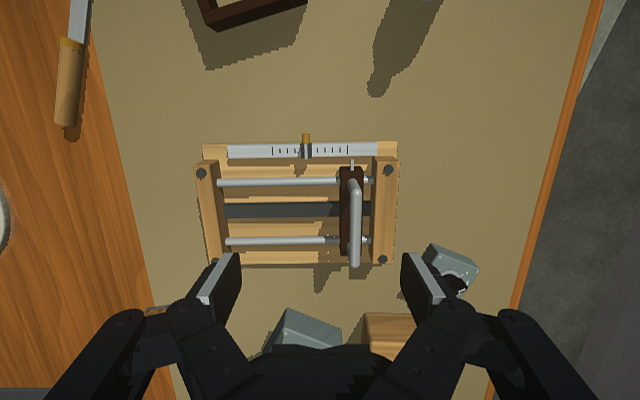

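```bash
python3 - <<'E'
from h import *
im=cv2.imread('pics/w7.png'); crop(im,190,130,410,275,3.6,'pics/w7c.png'); crop(im,270,130,400,190,6,'pics/w7d.png')
im=cv2.imread('pics/scene0.png'); crop(im,300,165,390,255,6.5,'pics/s0p.png')
E
```

```text
(no output)
```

View pics/w7c.png

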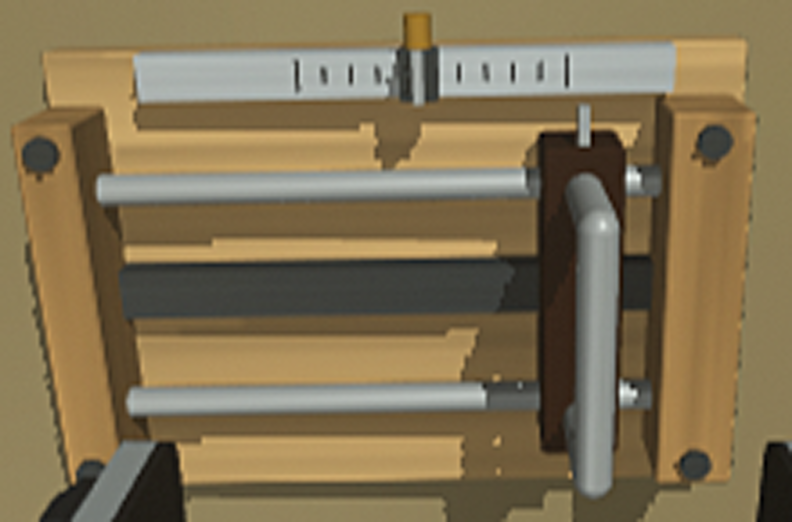

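View pics/w7d.png

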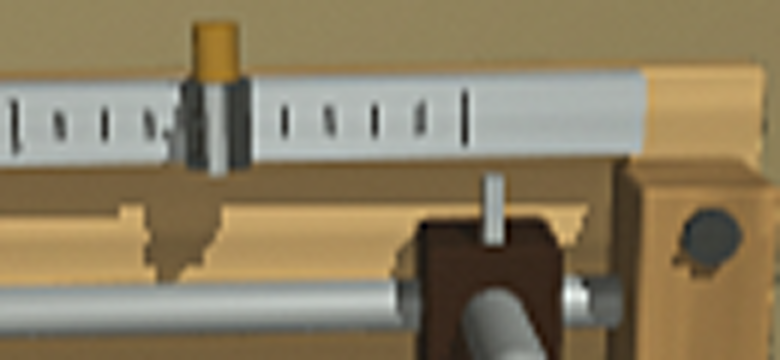

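View pics/s0p.png

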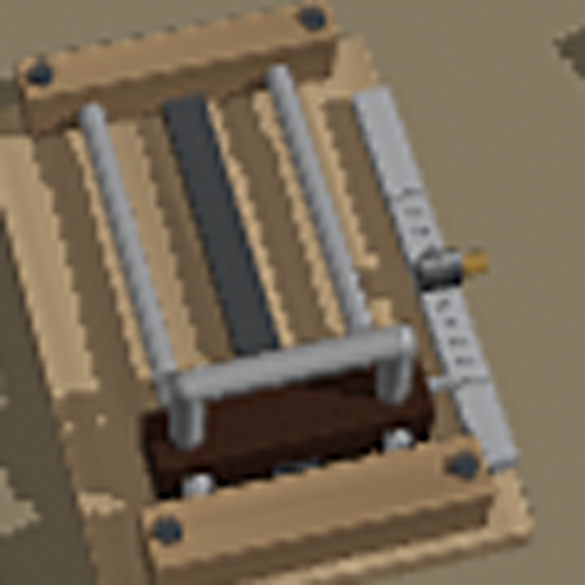

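```bash
python3 - <<'E'
from h import *
c=viewer.calibration('wrist'); c['T']=np.load('w7.npy'); s=viewer.calibration('scene')
f=lambda x,y:(190+(x+.5)/3.6-.5,130+(y+.5)/3.6-.5)
g=lambda x,y:(270+(x+.5)/6-.5,130+(y+.5)/6-.5)
k=lambda x,y:(300+(x+.5)/6.5-.5,165+(y+.5)/6.5-.5)
A=lambda v:np.degrees(np.arctan2(v[1],v[0])).round(2)
ff,fn,bf,bn=[plane(c,f(*p),.055) for p in[(713,142),(694,465),(40,155),(92,470)]]
print(ff,fn,bf,bn); print('x dirs',A(ff-bf),A(fn-bn),'y dirs',A(ff-fn)-90,A(bf-bn)-90)
print('screw z',tri(c,f(713,142),s,k(463,463)),tri(c,f(40,155),s,k(313,18)),tri(c,f(694,465),s,k(167,530)))
print('bar L',tri(c,f(600,225),s,k(403,338)),'R',tri(c,f(595,483),s,k(190,385)))
b1,b2=plane(c,f(600,225),.102),plane(c,f(595,483),.102); print('bar pl',b1,b2,A(b1-b2)-90)
pt=plane(c,g(493,178),.045); rb=[plane(c,g(217,y),.045) for y in(90,170)]
print('ptr',pt,tri(c,g(493,178),s,k(437,385)),'rib',rb, 'ribtop tri',tri(c,g(217,170),s,k(425,270)))
E
```

```text
[0.68664921 0.05820049 0.055     ] [ 0.68966945 -0.07196647  0.055     ] [0.44860474 0.05266424 0.055     ] [ 0.4518406  -0.07526895  0.055     ]
x dirs 1.33 0.8 y dirs 1.3299999999999983 1.4500000000000028
screw z (array([0.68631279, 0.05776087, 0.05514477]), np.float64(0.001120264657491857)) (array([0.44855048, 0.05264301, 0.0551639 ]), np.float64(0.00025150174888135087)) (array([ 0.6893134 , -0.07238088,  0.05504953]), np.float64(0.0010808630446403277))
bar L (array([0.64261402, 0.03991457, 0.09503384]), np.float64(0.0008827912188569536)) R (array([ 0.64525385, -0.05349471,  0.09707181]), np.float64(0.0005186906086062192))
bar pl [0.64195976 0.04252378 0.102     ] [ 0.64438009 -0.05058602  0.102     ] 1.4899999999999949
ptr [0.64167999 0.06866009 0.045     ] (array([0.64054034, 0.06387864, 0.03639192]), np.float64(0.007392378604727052)) rib [array([0.58257837, 0.08727234, 0.045     ]), array([0.58233851, 0.07019647, 0.045     ])] ribtop tri (array([0.58260309, 0.06995852, 0.04087482]), np.float64(0.0014721704117626128))
```

Press yaw is about 1.3°. The bar centre is at (0.6437, -0.0065, 0.096) by triangulation, and the pointer needs to travel about 59 mm to the rib. Now I'll approach the handle.

```bash
python3 plan.py .6437 -.0065 .12 91.3 4 0.5; python3 - <<'E'
E
```

```text
[[0.5, [-0.26, 0.18, 0.59], [0, 0, -0.05]], [0.5, [-0.26, 0.18, 0.59], [0, 0, -0.05]], [0.5, [-0.26, 0.17, 0.59], [0, 0, -0.05]], [0.5, [-0.26, 0.17, 0.59], [0, 0, -0.05]]]
```

arm_command([
  [0.5,[-0.26,0.18,0.59],[0,0,-0.05]],
  [0.5,[-0.26,0.18,0.59],[0,0,-0.05]],
  [0.5,[-0.26,0.17,0.59],[0,0,-0.05]],
  [0.5,[-0.26,0.17,0.59],[0,0,-0.05]],
  [0.5,[0,0,0],[0,0,0]],
])

```text
time: 14.68
ee_pos: [0.6417, -0.0092, 0.117]
tcp_rot: [-179.6, -0.0, 91.1]
wrist_force: [-0.5, 0.4, 1.1]
opening: 0.0429
```

```bash
python3 - <<'E'
from h import *
o=bot.get_obs();print(o['q'],o['ee_pos'],o['tcp_rot'])
cv2.imwrite('pics/w8.png',viewer.camera('wrist'))
E
```

```text
[-8.17331356e-01  1.73141593e+01  1.17103931e+01  8.48067489e+01
 -1.27042763e-02  8.80627037e+01] [ 0.64173001 -0.00921818  0.11704268] [-1.79589290e+02 -1.18096592e-03  9.11200062e+01]
```

View pics/w8.png

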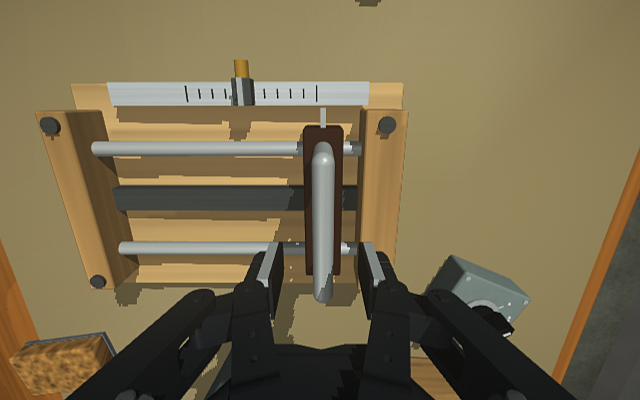

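arm_command([
  [0.5,[0.04,0.03,0.34],[0,0,0]],
  [0.5,[0,0,0.34],[0,0,0]],
  [0.5,[0,0,0],[0,0,0]],
  [0,[0,0,0],[0,0,0]],
  [0,[0,0,0],[0,0,0]],
  [0,[0,0,0],[0,0,0]],
  [0,[0,0,0],[0,0,0]],
], newtons=60)

```text
time: 15.6
ee_pos: [0.643, -0.0048, 0.0828]
tcp_rot: [-179.8, -0.0, 91.2]
wrist_force: [-18.4, -0.2, 11.8]
opening: 0.0119
```

arm_command([
  [0,[0,-0.1,0],[0,0,0]],
  [0,[0,-0.15,0],[0,0,0]],
  [0,[0,-0.15,0],[0,0,0]],
  [0,[0,-0.15,0],[0,0,0]],
  [0,[0,-0.15,0],[0,0,0]],
  [0,[0,-0.15,0],[0,0,0]],
  [0,[0,-0.1,0],[0,0,0]],
  [0,[0,0,0],[0,0,0]],
  [0,[0,0,0],[0,0,0]],
])

```text
time: 16.73
ee_pos: [0.5907, -0.0059, 0.0829]
tcp_rot: [179.7, 0.0, 91.2]
wrist_force: [7.6, 1.3, 3.1]
opening: 0.0118
```

```bash
python3 - <<'E'
from h import *
o=bot.get_obs();print(o['ee_pos'],o['tcp_rot'],o['wrist_force'])
T=viewer.calibration('wrist')['T'];im=viewer.camera('wrist'); np.save('w9.npy',T)
cv2.imwrite('pics/w9.png',im); cv2.imwrite('pics/s9.png',viewer.camera('scene'))
crop(im,200,0,360,140,5,'pics/w9c.png')
E
```

```text
[ 0.5906656  -0.00593284  0.08287528] [1.79656892e+02 2.90876258e-04 9.12197851e+01] [7.57232834 1.26394607 3.07888692]
```

View pics/w9.png

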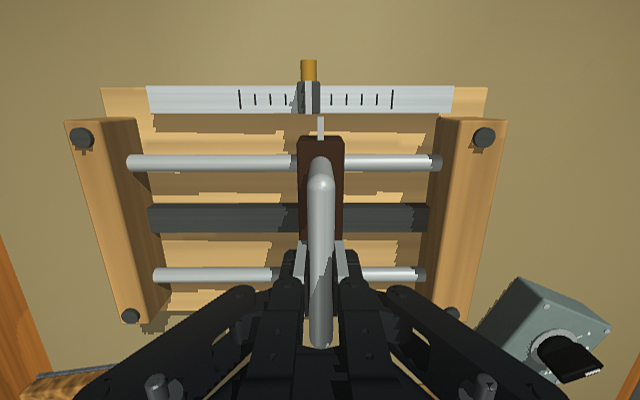

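View pics/s9.png

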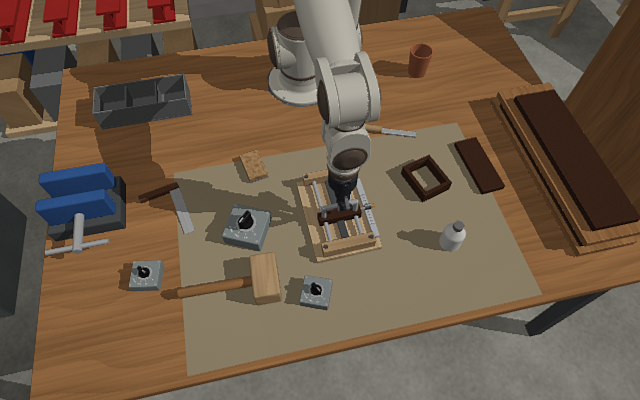

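View pics/w9c.png

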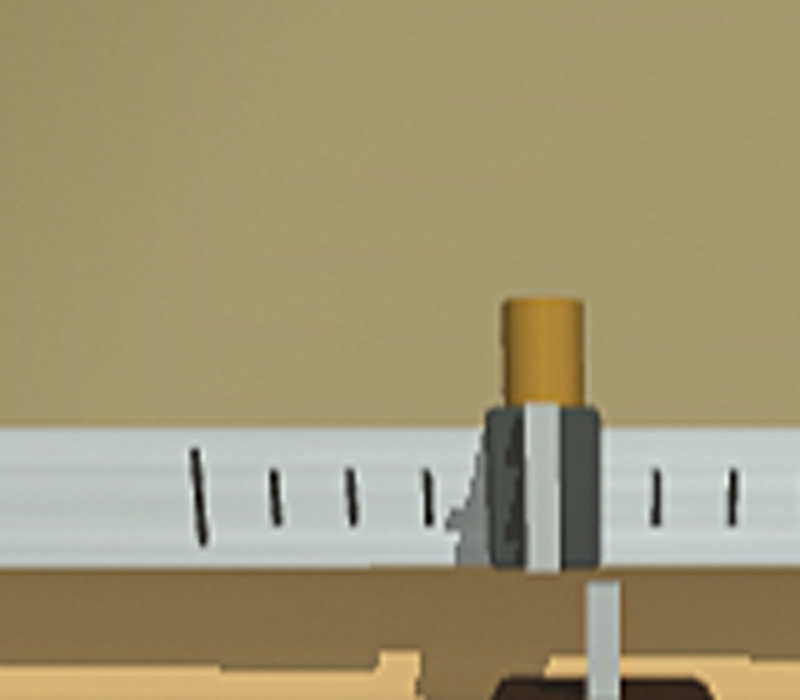

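```bash
python3 - <<'E'
from h import *
c=viewer.calibration('wrist'); c['T']=np.load('w9.npy')
g=lambda x,y:(200+(x+.5)/5-.5,(y+.5)/5-.5)
p=plane(c,g(603,583),.045); r=[plane(c,g(x,y),.0445) for x,y in((541,405),(543,570))]
u=np.array([np.cos(.0227),np.sin(.0227),0]); print(p,r,(p-r[0])@u,(p-r[1])@u)
E
```

```text
[0.58977054 0.06795912 0.045     ] [array([0.58198175, 0.08810152, 0.0445    ]), array([0.5823595 , 0.06931539, 0.0445    ])] 0.007329588980015566 0.007378347483985422
```

arm_command([
  [0,[0,-0.06,0],[0,0,0]],
  [0,[0,-0.06,0],[0,0,0]],
  [0,[0,0,0],[0,0,0]],
  [0,[0,0,0],[0,0,0]],
  [0,[0,0,0],[0,0,0]],
])

```text
time: 17.45
ee_pos: [0.5837, -0.0061, 0.0829]
tcp_rot: [179.6, 0.0, 91.2]
wrist_force: [8.5, 0.9, 2.9]
opening: 0.0117
```

```bash
python3 - <<'E'
from h import *
o=bot.get_obs();print(o['ee_pos'],o['tcp_rot'],o['wrist_force'])
T=viewer.calibration('wrist')['T'];im=viewer.camera('wrist'); np.save('w10.npy',T)
crop(im,240,40,400,140,5,'pics/w10c.png');cv2.imwrite('pics/w10.png',im); s=viewer.camera('scene'); crop(s,190,150,390,270,4,'pics/s10c.png')
E
```

```text
[ 0.58367085 -0.00608796  0.08287418] [1.79640058e+02 6.82068667e-04 9.12221139e+01] [8.51047422 0.9183946  2.89802724]
```

View pics/w10c.png

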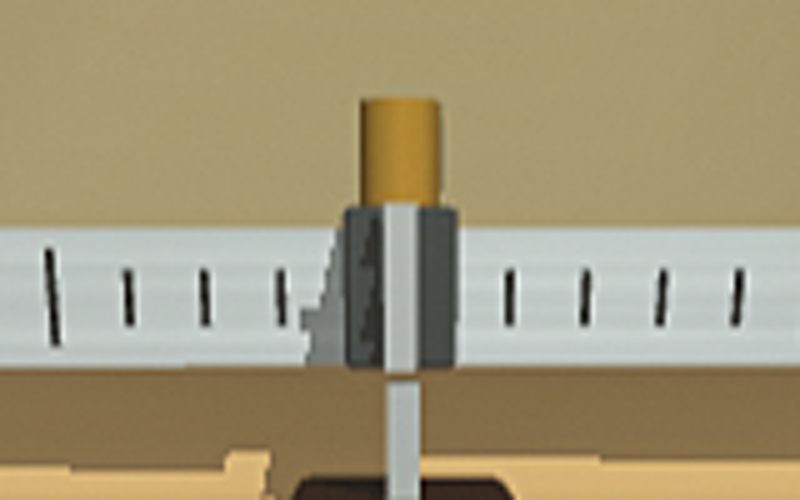

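View pics/s10c.png

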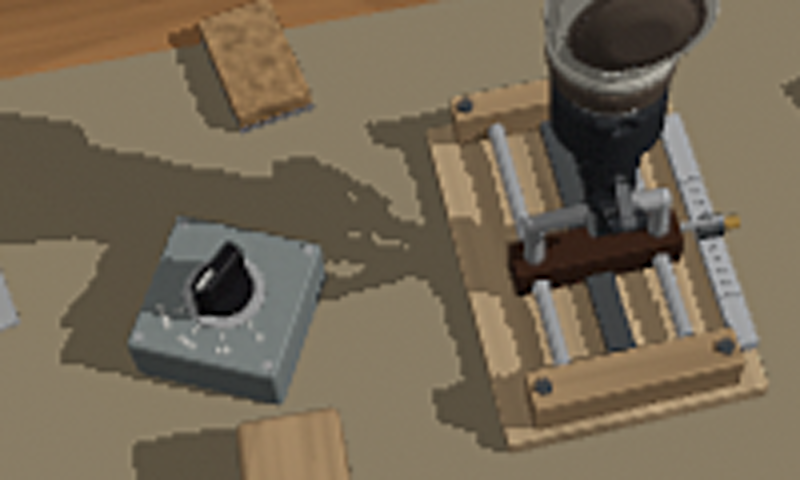

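The pointer (403,380) lines up with the rib (401,370) in the crop, to within about 0.5 mm, and the knob is still at three dots. I'll hold briefly, then hand in.

arm_command([
  [0,[0,0,0],[0,0,0]],
  [0,[0,0,0],[0,0,0]],
  [0,[0,0,0],[0,0,0]],
  [0,[0,0,0],[0,0,0]],
  [0,[0,0,0],[0,0,0]],
  [0,[0,0,0],[0,0,0]],
])

```text
time: 18.3
ee_pos: [0.5837, -0.0061, 0.0829]
tcp_rot: [179.6, 0.0, 91.2]
wrist_force: [6.6, 0.4, 2.4]
opening: 0.0115
```

```bash
python3 - <<'E'
from h import *
o=bot.get_obs();print(o['ee_pos'],o['wrist_force'],o['time']); print(bot.job_done())
E
```

```text
[ 0.58369158 -0.00608497  0.0828964 ] [6.5964805  0.41255599 2.35669001] 18.3
the job is handed in; nothing more can be done
None
```

The press is ready, and I handed the job in at 18.3 s with the gripper still holding the jaw at the marker. No verdict was reported.

- **Knob:** I turned the largest selector's knob about 69° clockwise and let go. The close-up shows it resting on three dots, and the last scene view still shows it there. My first grip would have run the wrist past its joint limit, so I released, turned the wrist half a turn and regripped; the knob stayed at one dot meanwhile.
- **Jaw:** I pinched the handle at 60 N and pulled about 59 mm. The last wrist picture shows the pointer within about 0.5 mm of the marker's rib. The arm was still and holding 6.6–8.5 N of spring pull, against the roughly 8 N expected.
- **Disagreements:** The fingers sat about 7 mm higher on the handle bar than planned, because the pads dragged as they closed, but the grip held. One pointer height check between two views came out poorly (36 mm instead of 45 mm, with a 7 mm mismatch), so I used the stated 45 mm. The final alignment was read directly from the picture.
- **Bystanders:** The arm touched nothing but the knob and handle that I could see, and nothing looks moved in the pictures. I did not measure their positions.

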